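Seat two blood tubes and start the block mixer

TASK

Set the tube mixer going using light touches of the fingertips only: two of its pink-capped tubes stand proud of the metal block, so, working from the back, first gently tap down the one in the row farthest from the control panel until its cap sits on the block like its neighbours', then do the same to the one in the row nearest the panel. Next press the raised half of the black rocker switch to turn the mixer on, and after that push the round start key fully down and let it spring back. Do not lift any tube, do not press the square stop key, and do not disturb the other things lying about.

Things in the scene. Friction and masses are not known exactly. Their poses are not given: they have to be found in the camera images.
- mixer: block mixer for small blood tubes: light grey housing on the table, 254 mm deep (its x, from -120 to +134), 230 wide (its y), top deck 95 mm above the table; origin on its underside, +z up; the dark control panel is on its -x side, roughly towards the robot
- block_centre (a point): centre of the top of the mixer's aluminium block, 106 mm (mixer x) by 144 mm (mixer y), 110 mm above the table; axes as the mixer's. 3 rows of 4 wells, 32 mm apart both ways: the row at x = -32 mm (nearest the panel) has 4 tubes, one of them proud; the middle row is empty; the row at x = +32 mm (farthest from the panel) has 4 tubes, one proud
- panel_centre (a point): centre of the control panel's face, 89 mm above the table; its z is square to the face, which slopes 0.15 rad down towards the mixer's -x; y as the mixer's. On it, from +y to -y: rocker (y = 68 mm), round speed dial (y = 20 mm, 24 mm across, 16 mm high, not used), round start key (y = -30 mm), square stop key (y = -72 mm)
- rear_tube_top (a point): centre of the flat top (10 mm across) of the nipple of the proud tube in the row farthest from the panel, at any of its 4 wells. Pink cap: collar 18 mm across, 13 mm tall, nipple 19 mm above it; clear 13 mm tube below. Slides straight down only, about 3 N of friction plus slight drag. At home this point is 143 mm above the table, level with its neighbours' nipples, the nearest 32 mm away along the row
- rear_tube (a joint): how far that tube is pushed in, m: 0.034 = home (stopped, collar on the block), smaller = standing proud by the difference (14 to 24 mm at the start); it stays where it is left
- front_tube_top (a point): centre of the flat top (10 mm across) of the nipple of the proud tube in the row nearest the panel, at any of its 4 wells. Pink cap: collar 18 mm across, 13 mm tall, nipple 19 mm above it; clear 13 mm tube below. Slides straight down only, about 3 N of friction plus slight drag. At home this point is 143 mm above the table, level with its neighbours' nipples, the nearest 32 mm away along the row
- front_tube (a joint): the same for the tube in the row nearest the panel
- rocker_raised (a point): on the upper face of the rocker half that stands raised while off (the half next to the block), 11 mm from the pivot; moves with the rocker. Black rocker, 34 mm long (mixer x) and 24 mm wide (mixer y), its pivot axis along the mixer's y; the raised outer end is about 12 mm above the panel
- rocker (a joint): rocker angle, rad: 0 = off, 0.36 = on (its stop). About 3 N at the point above; that point sinks about 4 mm; it stays where it is left
- start_key_top (a point): centre of the top face of the round white start key, 22 mm across, standing 10 mm above the panel
- start_key (a joint): start key travel, m: 0 = up, 0.006 = fully down; spring return, 2 N to begin to move, 5 N fully down, pressed square to the panel (straight down will do)
- stop_key (a joint): travel of the square white stop key (20 x 20 mm, standing 10 mm above the panel, 42 mm from the start key), m: 0 = up, 0.006 = fully down. Not to be pressed
- seated_r1 (a joint): one of the three tubes already home in the row farthest from the panel, same tube and cap; 0.034 = home, m
- seated_r2 (a joint): one of the three tubes already home in the row farthest from the panel, same tube and cap; 0.034 = home, m
- seated_r3 (a joint): one of the three tubes already home in the row farthest from the panel, same tube and cap; 0.034 = home, m
- seated_f1 (a joint): one of the three tubes already home in the row nearest the panel, same tube and cap; 0.034 = home, m
- seated_f2 (a joint): one of the three tubes already home in the row nearest the panel, same tube and cap; 0.034 = home, m
- seated_f3 (a joint): one of the three tubes already home in the row nearest the panel, same tube and cap; 0.034 = home, m
- spare_cap: spare pink nipple cap, standing loose on its collar on the mixer's top beside the block (18 mm across, 32 mm tall). Bystander; origin at the centre of its underside
- specimen_cup: white screw-top specimen cup, 64 mm across, 68 mm tall, on the table to the left of the mixer. Bystander; origin at the centre of its underside
- marker: marker pen lying on the table to the right of the mixer, 130 mm long, 15 mm thick. Bystander; origin at its underside near the middle, x along the pen
- timer: flat white bench timer, 60 x 66 x 18 mm, on the table to the right of the mixer. Bystander; origin at the centre of its underside
- tube_rack: loose orange tube rack on the left, 125 x 330 mm over its end handles, 99 mm tall with its tubes. Bystander; origin at the centre of its underside
- spray_bottle: closed bottle on the right, 68 mm across, 170 mm tall. Bystander; origin at the centre of its underside

How it is judged:
By the outcome, as a careful person would: the job done as asked, in the order asked, and still so for the second after the job is handed in, with the robot touching nothing.
It also fails if it takes over 51 s, if anything falls off the work surface, if the arm or the gripper's body presses on something with over 40 N, if the wrist force passes 120 N, or if a joint passes its speed limit or range.

ROBOT

A 6-joint arm with a two-finger parallel gripper is mounted at the origin on the work surface. World frame = base frame: x ahead of the robot, y to its left, z up, the work surface at z = 0. Lengths are in m, angles in rad, forces in N, time in s.
With the tool pointing down it reaches from about 0.35 to 0.775 m from the base axis. Payload 7.3 kg.
Tool frame: the origin (TCP) lies midway between the tips of the shut fingers; the grasp point (between the pads) lies 19 mm behind it; z points along the fingers, y is the direction in which the jaws open and shut (so a half turn about z gives the same grasp; the last joint's range is limited). The gripper opens to 92 mm and grips with 3 to 60 N. Pads are 19 mm wide; open, the fingers measure 130 mm over their backs; the gripper's body (75 mm by 190 mm) begins 47 mm behind the grasp point.
Start: joints at [-1.429, 0.342, 1.524, -0, 1.275, -0.146], TCP at [0.149, -0.503, 0.227] pointing down, gripper open.
Joint ranges: [-2.53, 2.53], [-0.77, 2.02], [0.04, 2.7], [-1, 4.14], [0.28, 2.66], [-3.11, 3.11]. Speed limits (rad/s): [2.57, 2.57, 3.14, 3.14, 3.14, 3.14].

INTERFACE

Orientations are given as [roll, pitch, yaw] about the fixed x, y, z axes, in that order (R = Rz(yaw) Ry(pitch) Rx(roll)).
In Python, from cell import robot gives the robot as it stands.
- The arm moves only by the shell command python3 -m crank 'ROWS' [FORCE]. ROWS is a JSON object of lists of equal length, an entry for each row: "claw": the opening, from 0 (shut) to 1 (fully open); "delta_pos": the shift along the tool's x, y, z in units of 25 mm (1.0 is 25 mm), a list of three; "roll": the turn about the tool's z in units of 6 degrees (1.0 is 6 degrees). In form: {"claw": [claw, ...], "delta_pos": [[dx, dy, dz], ...], "roll": [roll, ...]}. A call has exactly 8 rows; each row is the pose to reach, as a shift and turn from the pose commanded when the call began, along the tool's axes at that moment; what a row does not reach only later rows make up. A row lasts 1/12 s, in which the tool goes at most 41.7 mm and 7.16 degrees, less where a joint would pass 70% of its speed; a pose out of reach is approached as far as the arm can. A call with a gripper value outside its range is refused whole. The fingers move at their own pace and stop on an object; FORCE is the grip in N (left out, the last holds). Time passes only in rows, so rows that repeat a pose let the fingers close, or fill a call up. It gives the time, the measured TCP pose, the force and the opening at its end, in the units of the state.
- robot.observe(): the state, without advancing time (a new reading comes with each control period).
- robot.read_camera(name): name is "scene" or "top" or "wrist"; returns a dict with "color" (400x640x3 uint8, blue, green, red), "fx", "fy", "cx", "cy" (pixels), "k1" (the pictures are not rectified: a ray, as slopes to the right and down, at radius r is drawn at 1 + k1 r^2 times it, then the intrinsics apply), "rvec" (rotation vector, rad) and "tvec" (3), from world to camera coordinates, as OpenCV has them; the wrist camera has in their place "hand_eye" (4x4, takes a point from camera to tool coordinates, whose origin is the TCP and whose axes are the flange's). Camera axes: x right, y down, z forward; pixel columns grow to the right and rows downward; lengths in m; the calibration is good to about 2 mm. A picture is of the moment at which its call begins: read the wrist's pose just before it. There is no depth.
- robot.hand_in(): hands the job in, once; it reports no verdict.
The state is a dict: "time": time; "qpos": joint angles; "qvel": joint speeds; "joint_efforts": joint torques, N m; "tool_pos": TCP position; "tool_rot": TCP orientation; "contact_force": force on the tool from outside, world axes, zero at the start; "torque": the same for the moment, N m; "opening": finger opening in m.
Only numpy, scipy, OpenCV 4.12 (cv2) and the standard library are available. Lean on these libraries where they do the work, as an engineer would, in place of code of your own. Each camera call takes 0.05 s, during which the arm holds its last target.

## Working session

There is one attempt and no reset: what is moved stays moved. The work goes in short steps, Python scripts to look and compute and a shell command to move; the robot and the scene stay as the last step left them, time stands still between calls to the robot, and variables do not carry over. Pictures are saved under pics/ and viewed, and the job is handed in when it is done.

```bash
ls; mkdir -p pics
python3 - <<'E'
from cell import robot
import cv2
s=robot.observe();print({k:(v if not hasattr(v,'round') else v) for k,v in s.items()})
for n in("scene","top","wrist"):
    c=robot.read_camera(n);cv2.imwrite(f"pics/{n}0.png",c["color"]);print(n,{k:v for k,v in c.items() if k!="color"})
E
```

```text
pics
{'time': 0.0, 'qpos': array([-1.42902442e+00,  3.42705672e-01,  1.52502395e+00, -2.48504765e-05,
        1.27538171e+00, -1.45981133e-01]), 'qvel': array([-1.82978592e-03,  7.30509299e-05,  1.98237123e-03,  1.03791888e-03,
       -3.04274252e-04,  6.21543896e-05]), 'joint_efforts': array([ 1.78621565e-03, -4.31232941e+01, -2.44221264e+01,  7.19072367e-02,
        5.60838764e-02, -1.15665039e-04]), 'tool_pos': array([ 0.14895958, -0.50300024,  0.22605139]), 'tool_rot': array([-3.14008668e+00, -1.97400642e-04,  2.87760148e-01]), 'contact_force': array([0.3867437 , 0.26136374, 0.33210319]), 'torque': array([0.00729574, 0.05776739, 0.02495561]), 'opening': 0.09210185853074977}
scene {'fx': 368.8629973950094, 'fy': 368.8629973950094, 'cx': 317.2536159853828, 'cy': 199.00186381107915, 'k1': -0.0674712676191008, 'rvec': array([ 1.29345848,  2.00119178, -1.0604556 ]), 'tvec': array([ 0.23377132, -0.20503639,  1.62269858])}
top {'fx': 362.4882666692506, 'fy': 362.4882666692506, 'cx': 316.22854174983894, 'cy': 202.595074938698, 'k1': -0.05156767418927787, 'rvec': array([ 2.14648589, -2.14247632,  0.12124399]), 'tvec': array([0.02734939, 0.62810311, 0.9858893 ])}
wrist {'fx': 341.82887903543383, 'fy': 341.82887903543383, 'cx': 320.6985732971816, 'cy': 200.54746345052754, 'k1': -0.012085473094863027, 'hand_eye': array([[-6.08043569e-04, -9.56609732e-01, -2.91371673e-01,
         8.00843137e-02],
       [ 9.99999784e-01, -6.54493305e-04,  6.19525820e-05,
         4.88570439e-04],
       [-2.49965252e-04, -2.91371572e-01,  9.56609923e-01,
        -1.57862129e-01],
       [ 0.00000000e+00,  0.00000000e+00,  0.00000000e+00,
         1.00000000e+00]])}
```

View pics/scene0.png

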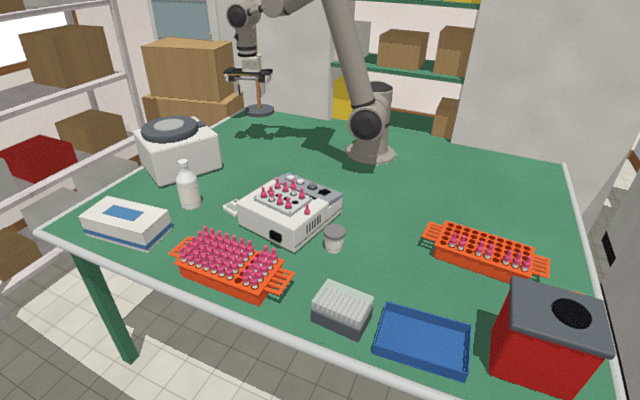

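View pics/top0.png

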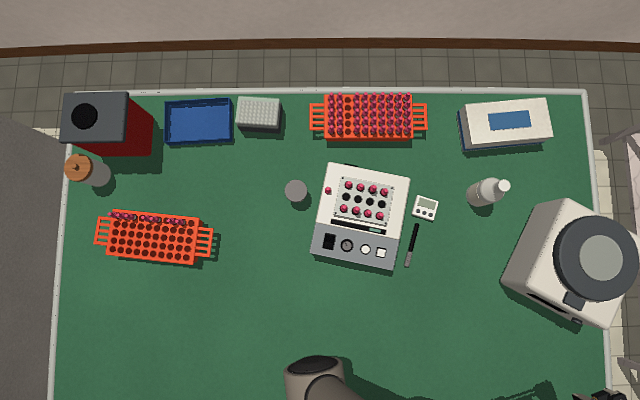

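View pics/wrist0.png

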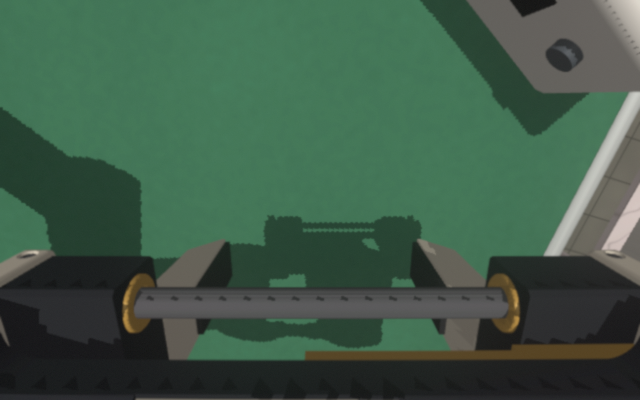

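The top view has the mixer at about (360,215), and the scene view at about (290,210). I'll enlarge both.

```bash
cat > h.py <<'E'
import numpy as np, cv2
from scipy.spatial.transform import Rotation as R
from cell import robot
def und(c,uv):
    K=np.array([[c['fx'],0,c['cx']],[0,c['fy'],c['cy']],[0,0,1.]])
    return cv2.undistortPoints(np.array(uv,float).reshape(-1,1,2),K,np.array([c['k1'],0,0,0,0.]))[:,0]
def pose(c,s=None):
    if 'rvec' in c:
        Rm=cv2.Rodrigues(np.array(c['rvec']))[0]; return Rm.T, -Rm.T@np.array(c['tvec'])
    T=np.eye(4);T[:3,:3]=R.from_euler('xyz',s['tool_rot']).as_matrix();T[:3,3]=s['tool_pos']
    T=T@c['hand_eye'];return T[:3,:3],T[:3,3]
def ray(c,uv,s=None):
    Rw,o=pose(c,s);n=und(c,uv);d=np.c_[n,np.ones(len(n))]@Rw.T
    return o,d/np.linalg.norm(d,axis=1)[:,None]
def onz(c,uv,z,s=None):
    o,d=ray(c,uv,s);return o+d*((np.asarray(z)-o[2])/d[:,2])[:,None]
def tri(rays):
    A=0;b=0
    for o,d in rays:
        P=np.eye(3)-np.outer(d,d);A=A+P;b=b+P@o
    x=np.linalg.solve(A,b);return x,[np.linalg.norm((np.eye(3)-np.outer(d,d))@(x-o)) for o,d in rays]
def proj(c,X,s=None):
    Rw,o=pose(c,s);p=(np.atleast_2d(X)-o)@Rw;K=np.array([[c['fx'],0,c['cx']],[0,c['fy'],c['cy']],[0,0,1.]])
    return cv2.projectPoints(p,np.zeros(3),np.zeros(3),K,np.array([c['k1'],0,0,0,0.]))[0][:,0]
E
python3 - <<'E'
from h import *
c=cv2.imread("pics/top0.png");cv2.imwrite("pics/top0z.png",cv2.resize(c[150:285,280:440],None,fx=4.4,fy=4.4,interpolation=cv2.INTER_CUBIC))
c=cv2.imread("pics/scene0.png");cv2.imwrite("pics/scene0z.png",cv2.resize(c[160:260,215:355],None,fx=5,fy=5,interpolation=cv2.INTER_CUBIC))
E
```

```text
(no output)
```

View pics/top0z.png

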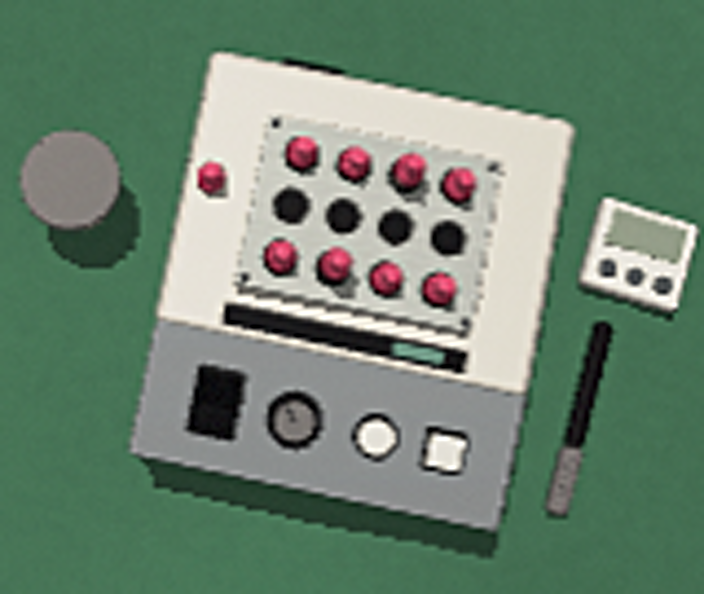

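View pics/scene0z.png

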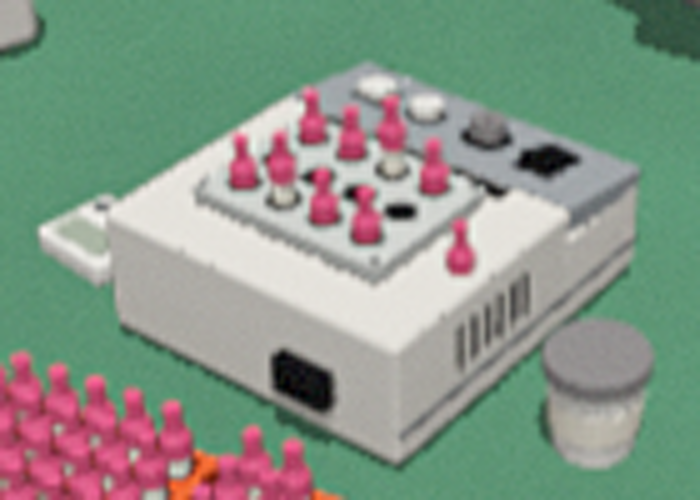

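Both views show the proud tubes. In the rear row it is the third from +y, zoomed at (408,172). In the front row it is the second from +y, at (335,265). Next I'll fit the mixer pose from the empty wells, the keys and the deck corners.

```bash
cat > fit.py <<'E'
from h import *
c=robot.read_camera("top");c["color"]
Z=lambda L:np.array(L,float)/4.4+[280,150]-0.4
w=onz(c,Z([(291,206),(343,216),(395,227),(448,238)]),0.110)
k=onz(c,Z([(377,437),(444,451)]),0.0988)
dk=onz(c,Z([(213,53),(573,125)]),0.095)
np.set_printoptions(precision=4,suppress=True)
print("wells",w,"pitch",np.linalg.norm(np.diff(w,axis=0),axis=1));print("keys",k,np.linalg.norm(k[1]-k[0]));print("rear corners",dk,np.linalg.norm(dk[1]-dk[0]))
v=w[0]-w[3];yaw=np.arctan2(-v[0],v[1]);print("yaw wells",yaw)
v=dk[0]-dk[1];print("yaw deck",np.arctan2(-v[0],v[1]))
bc=w.mean(0);print("block centre",bc, "rear edge from bc",(dk.mean(0)-bc)@[np.cos(yaw),np.sin(yaw),0])
print("keys rel",[((p-bc)@[np.cos(yaw),np.sin(yaw),0],(p-bc)@[-np.sin(yaw),np.cos(yaw),0]) for p in k])
E
python3 fit.py
```

```text
wells [[ 0.6355 -0.0509  0.11  ]
 [ 0.6295 -0.0821  0.11  ]
 [ 0.6228 -0.1132  0.11  ]
 [ 0.6162 -0.1449  0.11  ]] pitch [0.0318 0.0318 0.0324]
keys [[ 0.4977 -0.1019  0.0988]
 [ 0.4894 -0.1418  0.0988]] 0.040727345909776946
rear corners [[ 0.7337 -0.0043  0.095 ]
 [ 0.6883 -0.2258  0.095 ]] 0.22607979794570707
yaw wells -0.20307069029062924
yaw deck -0.20208147275191
block centre [ 0.626  -0.0977  0.11  ] rear edge from bc 0.08671288358111089
keys rel [(np.float64(-0.12482593987508138), np.float64(-0.02999709988222798)), (np.float64(-0.12487922513084587), np.float64(-0.07072441093434806))]
```

Pose checks out: pitch 32 mm, yaw about -0.202 and the keys at the expected y. I'll move above the panel with the fingers shut for a closer look.

```bash
python3 -m crank '{"claw":[1,1,1,1,0,0,0,0],"delta_pos":[[1,-0.6,-1.2],[2.2,-1.4,-2.4],[3.4,-2.2,-3.6],[4.6,-3,-4.8],[5.8,-3.8,-6.2],[7,-4.6,-6.2],[8.2,-5.4,-6.2],[9.4,-6.1,-6.2]],"roll":[0,0,0,0,0,0,0,0]}'
python3 -m crank '{"claw":[0,0,0,0,0,0,0,0],"delta_pos":[[1.2,-0.8,0],[2.4,-1.6,0],[3.6,-2.4,0],[4.8,-3.2,0],[6,-4,0],[7.2,-4.8,0],[8.4,-5.5,0],[9.6,-6.1,0]],"roll":[0.6,1.2,1.8,2.4,3,3.6,4.2,4.67]}'
```

```text
time: 0.87
tool_pos: [0.3307, -0.2904, 0.3832]
tool_rot: [3.139, -0.001, 0.287]
contact_force: [0.4, 0.3, 0.1]
opening: 0.0696
time: 1.53
tool_pos: [0.5175, -0.0753, 0.3817]
tool_rot: [3.142, 0.0, -0.204]
contact_force: [-0.9, 0.1, -0.1]
opening: 0.0168
```

```bash
python3 -m crank '{"claw":[0,0,0,0,0,0,0,0],"delta_pos":[[0,0,0],[0,0,0],[0,0,0],[0,0,0],[0,0,0],[0,0,0],[0,0,0],[0,0,0]],"roll":[0,0,0,0,0,0,0,0]}'
python3 - <<'E'
from h import *
import pickle
s=robot.observe();c=robot.read_camera("wrist");pickle.dump((s,c),open("w1.pkl","wb"));cv2.imwrite("pics/w1.png",c["color"]);print(s["tool_pos"],s["tool_rot"],s["opening"])
E
```

```text
time: 2.2
tool_pos: [0.5165, -0.0778, 0.3819]
tool_rot: [3.141, -0.0, -0.202]
contact_force: [0.3, -0.0, 0.4]
opening: 0.0003
[ 0.51653556 -0.07782285  0.3819021 ] [ 3.14144685e+00 -3.69338325e-04 -2.02023873e-01] 0.00029353045406713986
```

View pics/w1.png

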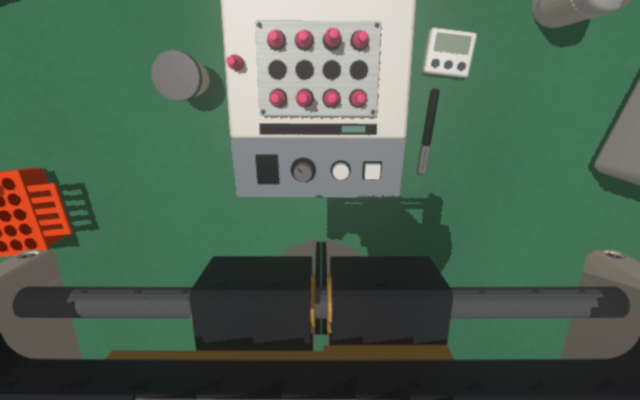

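The wrist view shows the wells at (277..359,69), the start key at (340,171), the stop key at (372,171) and the rocker at (267,169). I'll segment these.

```bash
cat > m1.py <<'E'
from h import *
import pickle
np.set_printoptions(precision=4,suppress=True)
s,c=pickle.load(open("w1.pkl","rb"));im=c["color"]
hsv=cv2.cvtColor(im,cv2.COLOR_BGR2HSV)
def blobs(m,box,lo,hi):
    x0,y0,x1,y1=box;mm=np.zeros_like(m);mm[y0:y1,x0:x1]=m[y0:y1,x0:x1]
    n,l,st,ce=cv2.connectedComponentsWithStats(mm)
    return sorted([(ce[i][0],ce[i][1],*st[i][:]) for i in range(1,n) if lo<st[i][4]<hi])
dark=(hsv[...,2]<70).astype(np.uint8)*255
white=((hsv[...,2]>175)&(hsv[...,1]<60)).astype(np.uint8)*255
pink=((hsv[...,1]>110)&((hsv[...,0]>160)|(hsv[...,0]<3))).astype(np.uint8)*255
W=blobs(dark,(265,55,375,84),80,500);Kk=blobs(white,(325,150,390,190),80,900);Rk=blobs(dark,(245,145,290,190),80,2000);P=blobs(pink,(260,20,380,112),40,900)
for n,b in(("wells",W),("keys",Kk),("rock",Rk),("pink",P)):print(n,[tuple(np.round(t,1)) for t in b])
w=onz(c,[b[:2] for b in W],0.110,s);v=w[0]-w[-1];yaw=np.arctan2(-v[0],v[1]);bc=w.mean(0)
print("wells",w,np.linalg.norm(np.diff(w,axis=0),axis=1),"yaw",yaw,"bc",bc)
k=onz(c,[b[:2] for b in Kk],0.099,s);r=onz(c,[b[:2] for b in Rk],0.098,s)
ex=np.array([np.cos(yaw),np.sin(yaw),0]);ey=np.array([-np.sin(yaw),np.cos(yaw),0])
for p in list(k)+list(r):print("panel",p,"rel",(p-bc)@ex,(p-bc)@ey)
E
python3 m1.py
```

```text
wells []
keys [(np.float64(340.4), np.float64(171.5), np.float64(333.0), np.float64(165.0), np.float64(16.0), np.float64(15.0), np.float64(179.0)), (np.float64(372.1), np.float64(171.5), np.float64(365.0), np.float64(165.0), np.float64(15.0), np.float64(14.0), np.float64(200.0))]
rock [(np.float64(267.0), np.float64(168.9), np.float64(256.0), np.float64(155.0), np.float64(23.0), np.float64(29.0), np.float64(608.0))]
pink [(np.float64(274.2), np.float64(37.1), np.float64(268.0), np.float64(31.0), np.float64(15.0), np.float64(16.0), np.float64(143.0)), (np.float64(276.4), np.float64(96.7), np.float64(270.0), np.float64(90.0), np.float64(15.0), np.float64(16.0), np.float64(153.0)), (np.float64(302.2), np.float64(37.2), np.float64(296.0), np.float64(31.0), np.float64(15.0), np.float64(16.0), np.float64(143.0)), (np.float64(303.2), np.float64(97.0), np.float64(297.0), np.float64(90.0), np.float64(14.0), np.float64(16.0), np.float64(165.0)), (np.float64(330.8), np.float64(97.3), np.float64(324.0), np.float64(90.0), np.float64(15.0), np.float64(16.0), np.float64(168.0)), (np.float64(331.2),
[... 806 characters left out ...]
in und
    return cv2.undistortPoints(np.array(uv,float).reshape(-1,1,2),K,np.array([c['k1'],0,0,0,0.]))[:,0]
           ~~~~~~~~~~~~~~~~~~~^^^^^^^^^^^^^^^^^^^^^^^^^^^^^^^^^^^^^^^^^^^^^^^^^^^^^^^^^^^^^^^^^^^
cv2.error: OpenCV(4.12.0) /io/opencv/modules/calib3d/src/undistort.dispatch.cpp:347: error: (-215:Assertion failed) CV_IS_MAT(_src) && CV_IS_MAT(_dst) && (_src->rows == 1 || _src->cols == 1) && (_dst->rows == 1 || _dst->cols == 1) && _src->cols + _src->rows - 1 == _dst->rows + _dst->cols - 1 && (CV_MAT_TYPE(_src->type) == CV_32FC2 || CV_MAT_TYPE(_src->type) == CV_64FC2) && (CV_MAT_TYPE(_dst->type) == CV_32FC2 || CV_MAT_TYPE(_dst->type) == CV_64FC2) in function 'cvUndistortPointsInternal'
```

```bash
sed -i 's/(265,55,375,84),80,500)/(265,58,372,82),80,600)/; s/hsv\[...,2\]<70/hsv[...,2]<WT/; s/^dark/WT=70\ndark/' m1.py
python3 - <<'E'
import pickle,cv2
s,c=pickle.load(open("w1.pkl","rb"));g=c["color"].max(2);print(g[69,262:376]);print(g[55:85,277])
E
```

```text
[202 202 201 201 196 174 126  86  75  75  74  74  74  73  74  74  74  74
  73  73  74  75  73  79 112 167 191 196 195 196 196 195 183 134  88  74
  74  73  73  73  72  72  73  73  72  72  71  73  73  72  78 107 156 186
 193 194 194 194 193 182 135  90  73  71  71  71  71  72  71  71  71  71
  71  71  71  71  72  75 110 171 192 196 196 196 196 195 185 145  98  77
  72  71  71  71  72  71  71  70  70  70  72  71  71  72  76 101 152 183
 192 193 194 193 193 193]
[202 202 201 192 161 114  83  75  75  74  74  74  73  75  74  74  73  74
  73  74  73  73  74  88 133 175 190 191 193 195]
```

```bash
sed -i 's/WT=70/WT=120/' m1.py; python3 m1.py
```

```text
wells [(np.float64(277.2), np.float64(69.3), np.float64(269.0), np.float64(60.0), np.float64(18.0), np.float64(20.0), np.float64(266.0)), (np.float64(304.4), np.float64(69.5), np.float64(296.0), np.float64(60.0), np.float64(18.0), np.float64(20.0), np.float64(274.0)), (np.float64(331.4), np.float64(69.6), np.float64(323.0), np.float64(60.0), np.float64(18.0), np.float64(20.0), np.float64(266.0)), (np.float64(358.5), np.float64(69.7), np.float64(350.0), np.float64(60.0), np.float64(18.0), np.float64(20.0), np.float64(273.0))]
keys [(np.float64(340.4), np.float64(171.5), np.float64(333.0), np.float64(165.0), np.float64(16.0), np.float64(15.0), np.float64(179.0)), (np.float64(372.1), np.float64(171.5), np.float64(365.0), np.float64(165.0), np.float64(15.0), np.float64(14.0), np.float64(200.0))]
rock [(np.float64(267.2), np.float64(168.9), np.float64(255.0), np.float64(154.0), np.float64(25.0), np.float64(31.0), np.float64(736.0))]
pink [(np.float64(274.2), np.float64(37.1), np.float64(268.0), np.float64(31.0), np.float64(15.0), np.float64(16.0), np.float64(143.0)), (np.float64(276.4), n
[... 618 characters left out ...]
loat64(154.0)), (np.float64(358.0), np.float64(97.5), np.float64(351.0), np.float64(91.0), np.float64(15.0), np.float64(15.0), np.float64(173.0)), (np.float64(359.5), np.float64(37.3), np.float64(353.0), np.float64(31.0), np.float64(15.0), np.float64(16.0), np.float64(157.0))]
wells [[ 0.6358 -0.0499  0.11  ]
 [ 0.629  -0.0812  0.11  ]
 [ 0.6226 -0.1124  0.11  ]
 [ 0.616  -0.1437  0.11  ]] [0.032  0.0318 0.032 ] yaw -0.20718806696008174 bc [ 0.6258 -0.0968  0.11  ]
panel [ 0.4975 -0.1003  0.099 ] rel -0.124829632857544 -0.02984224294415824
panel [ 0.4892 -0.1412  0.099 ] rel -0.12458160111373409 -0.07154684303768791
panel [ 0.5202 -0.0067  0.098 ] rel -0.12194947954394861 0.06643604247540207
```

Wells, keys and rocker agree with the top view to about 1 mm. Block centre is (0.626, -0.097) and yaw is -0.205. Going above the rear proud tube at (0.654, -0.119).

```bash
python3 -m crank '{"claw":[0,0,0,0,0,0,0,0],"delta_pos":[[1.4,0.2,0],[2.8,0.3,0],[4.2,0.4,0],[5.72,0.52,0],[5.72,0.52,1.6],[5.72,0.52,3.2],[5.72,0.52,4.8],[5.72,0.52,6.4]],"roll":[0,0,0,0,0,0,0,0]}'
python3 -m crank '{"claw":[0,0,0,0,0,0,0,0],"delta_pos":[[0,0,0.4],[0,0,0.8],[0,0,1.1],[0,0,1.28],[0,0,1.28],[0,0,1.28],[0,0,1.28],[0,0,1.28]],"roll":[0,0,0,0,0,0,0,0]}'
python3 - <<'E'
from h import *
import pickle
s=robot.observe();c=robot.read_camera("wrist");pickle.dump((s,c),open("w2.pkl","wb"));print(s["tool_pos"],s["tool_rot"],s["contact_force"])
t=robot.read_camera("top")
a=cv2.resize(t["color"][150:250,300:420],(480,400),interpolation=cv2.INTER_CUBIC)
sc=robot.read_camera("scene");b=cv2.resize(sc["color"][170:240,240:324],(480,400),interpolation=cv2.INTER_CUBIC)
cv2.imwrite("pics/w2.png",c["color"]);cv2.imwrite("pics/ts2.png",cv2.resize(np.hstack([a,b]),(800,333)))
E
```

```text
time: 2.92
tool_pos: [0.6543, -0.1188, 0.2192]
tool_rot: [3.142, 0.0, -0.201]
contact_force: [0.4, -0.2, 0.5]
opening: -0.0
time: 3.58
tool_pos: [0.6548, -0.1188, 0.191]
tool_rot: [3.141, -0.002, -0.201]
contact_force: [-0.6, 0.4, 0.2]
opening: 0.0003
[ 0.65478733 -0.11884537  0.19104488] [ 3.14129564e+00 -2.25950065e-03 -2.01275434e-01] [-0.64311382  0.35305692  0.21952389]
```

View pics/w2.png

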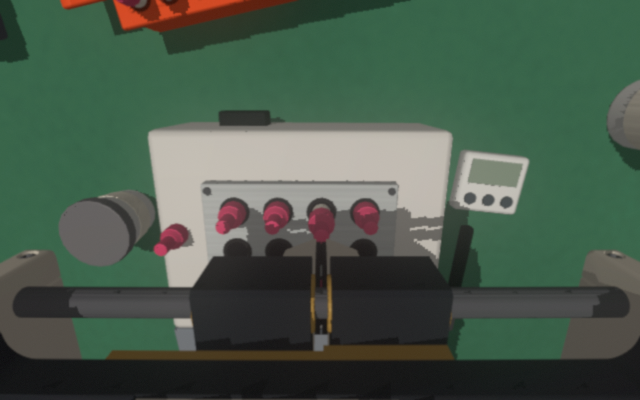

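View pics/ts2.png

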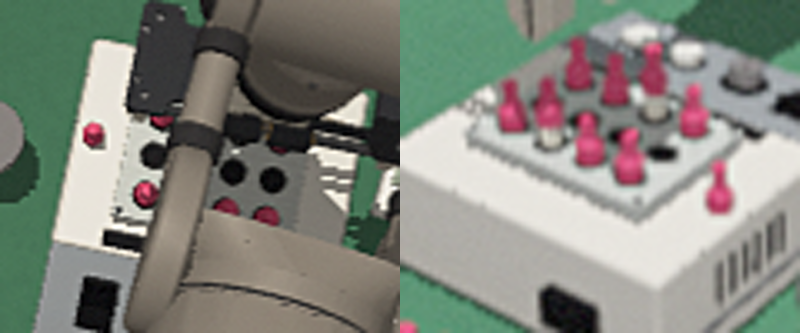

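The wrist view shows the proud tube at (321,222), directly under the shut fingers in column 321. Pressing down gently.

```bash
python3 -m crank '{"claw":[0,0,0,0,0,0,0,0],"delta_pos":[[0,0,0.25],[0,0,0.5],[0,0,0.7],[0,0,0.85],[0,0,1.0],[0,0,1.15],[0,0,1.3],[0,0,1.4]],"roll":[0,0,0,0,0,0,0,0]}'
python3 -m crank '{"claw":[0,0,0,0,0,0,0,0],"delta_pos":[[0,0,0.08],[0,0,0.16],[0,0,0.24],[0,0,0.32],[0,0,0.39],[0,0,0.45],[0,0,0.48],[0,0,0.5]],"roll":[0,0,0,0,0,0,0,0]}'
```

```text
time: 4.4
tool_pos: [0.6544, -0.1187, 0.1546]
tool_rot: [3.141, -0.0, -0.201]
contact_force: [-0.8, 0.5, 3.5]
opening: 0.0004
time: 5.07
tool_pos: [0.6545, -0.1188, 0.1431]
tool_rot: [3.141, -0.001, -0.201]
contact_force: [-3.5, 0.7, 10.8]
opening: 0.0004
```

Friction was 3.5 N, then 10.8 N at 0.1431, so the tube is at its stop. Retracting and checking.

```bash
python3 -m crank '{"claw":[0,0,0,0,0,0,0,0],"delta_pos":[[0,0,0.01],[0,0,0.01],[0,0,-0.2],[0,0,-0.6],[0,0,-1.1],[0,0,-1.6],[0,0,-2],[0,0,-2]],"roll":[0,0,0,0,0,0,0,0]}'
python3 - <<'E'
from h import *
s=robot.observe();c=robot.read_camera("wrist");print(s["tool_pos"],s["tool_rot"],s["contact_force"])
sc=robot.read_camera("scene");b=cv2.resize(sc["color"][170:240,240:324],(720,600),interpolation=cv2.INTER_CUBIC)
cv2.imwrite("pics/w3.png",c["color"]);cv2.imwrite("pics/s3.png",b)
E
```

```text
time: 5.73
tool_pos: [0.6555, -0.1191, 0.195]
tool_rot: [3.141, -0.005, -0.201]
contact_force: [0.5, -0.2, 1.3]
opening: 0.0003
[ 0.65548502 -0.11905708  0.19499499] [ 3.14106102 -0.00463206 -0.20120563] [ 0.5318402  -0.20217884  1.3072998 ]
```

View pics/s3.png

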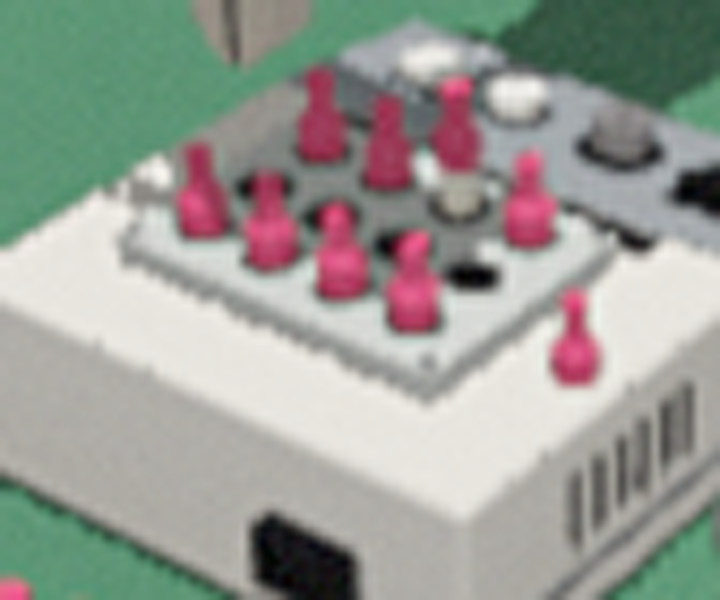

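View pics/w3.png

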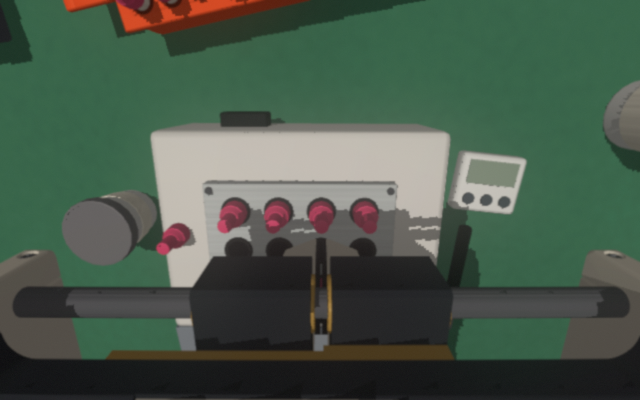

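The rear tube is seated: the four rear caps are level in the scene crop, and in the wrist view the one at (321,215) lines up with its neighbours. Next the front proud tube, collar at (457,160) in the scene crop, with its clear tube showing at (460,195).

```bash
python3 -m crank '{"claw":[0,0,0,0,0,0,0,0],"delta_pos":[[-0.5,-0.25,0],[-1.1,-0.55,0],[-1.7,-0.85,0],[-2.2,-1.1,0],[-2.57,-1.28,0],[-2.57,-1.28,0],[-2.57,-1.28,0],[-2.57,-1.28,0]],"roll":[0,0,0,0,0,0,0,0]}'
python3 - <<'E'
from h import *
s=robot.observe();c=robot.read_camera("wrist");print(s["tool_pos"],s["tool_rot"],s["contact_force"])
sc=robot.read_camera("scene");b=cv2.resize(sc["color"][160:230,240:324],(720,600),interpolation=cv2.INTER_CUBIC)
cv2.imwrite("pics/w4.png",c["color"]);cv2.imwrite("pics/s4.png",b)
E
```

```text
time: 6.5
tool_pos: [0.5981, -0.0749, 0.1918]
tool_rot: [3.141, 0.0, -0.201]
contact_force: [0.0, -0.7, -0.6]
opening: 0.0009
[ 0.59809853 -0.07486942  0.19175513] [ 3.14140886e+00  1.85575354e-04 -2.01383519e-01] [ 0.04311123 -0.70976716 -0.62848209]
```

View pics/w4.png

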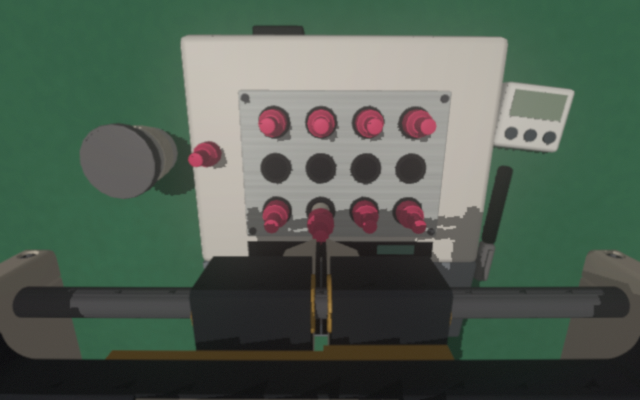

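View pics/s4.png

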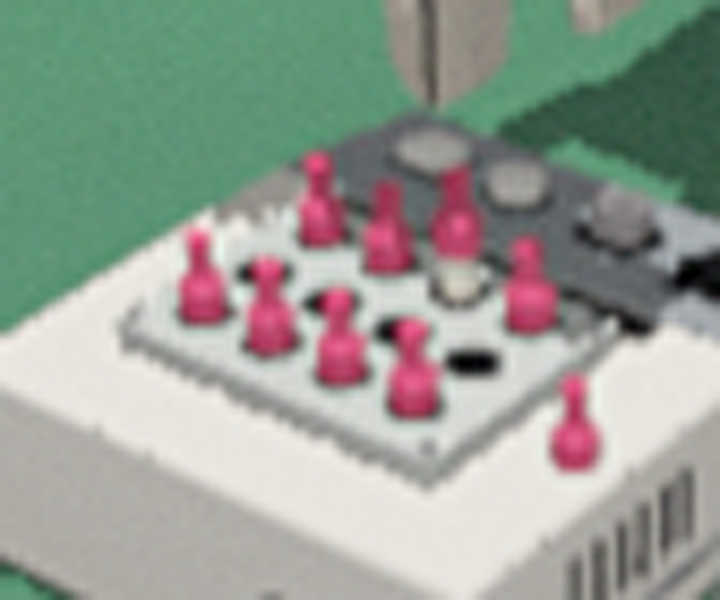

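Run:
```python
from h import *
c=robot.read_camera("scene");t=robot.read_camera("top");s=robot.observe()
for X in ([0.598,-0.0748,0.16],[0.598,-0.0748,0.192],[0.598,-0.0748,0.11]):
    p=proj(c,X);print(X,(p-[240,160])*720/84)
w=robot.read_camera("wrist")
print(proj(w,[[0.598,-0.0748,0.16],[0.598,-0.0748,0.19]],s))
```

```text
[0.598, -0.0748, 0.16] [[451.28572707 173.60490984]]
[0.598, -0.0748, 0.192] [[449.27761605  93.28945076]]
[0.598, -0.0748, 0.11] [[454.33301128 294.12648063]]
[[320.6569928  236.46010635]
 [320.64810626 259.27123329]]
```

The TCP projects onto the middle of the finger and onto the tube, and the tube top is at about 0.16. Pressing.

```bash
python3 -m crank '{"claw":[0,0,0,0,0,0,0,0],"delta_pos":[[0,0,0.25],[0,0,0.5],[0,0,0.7],[0,0,0.85],[0,0,1.0],[0,0,1.15],[0,0,1.3],[0,0,1.42]],"roll":[0,0,0,0,0,0,0,0]}'
python3 -m crank '{"claw":[0,0,0,0,0,0,0,0],"delta_pos":[[0,0,0.08],[0,0,0.16],[0,0,0.24],[0,0,0.32],[0,0,0.39],[0,0,0.45],[0,0,0.48],[0,0,0.5]],"roll":[0,0,0,0,0,0,0,0]}'
```

```text
time: 7.42
tool_pos: [0.5978, -0.0745, 0.1567]
tool_rot: [3.142, -0.0, -0.201]
contact_force: [-1.6, -1.1, 2.6]
opening: 0.0002
time: 8.08
tool_pos: [0.5978, -0.0745, 0.1441]
tool_rot: [3.142, -0.0, -0.201]
contact_force: [0.1, 0.1, 3.1]
opening: 0.0007
```

Only 3.1 N at 0.144, so it isn't at the stop yet. About 1.2 mm more.

```bash
python3 -m crank '{"claw":[0,0,0,0,0,0,0,0],"delta_pos":[[0,0,0.02],[0,0,0.04],[0,0,0.05],[0,0,0.06],[0,0,0.06],[0,0,0.06],[0,0,0.06],[0,0,0.06]],"roll":[0,0,0,0,0,0,0,0]}'
```

```text
time: 8.75
tool_pos: [0.5978, -0.0745, 0.1432]
tool_rot: [3.141, -0.001, -0.201]
contact_force: [-1.9, 0.3, 6.2]
opening: 0.0002
```

```bash
python3 -m crank '{"claw":[0,0,0,0,0,0,0,0],"delta_pos":[[0,0,0.01],[0,0,0.02],[0,0,0.03],[0,0,0.03],[0,0,0.03],[0,0,0.03],[0,0,0.03],[0,0,0.03]],"roll":[0,0,0,0,0,0,0,0]}'
python3 -m crank '{"claw":[0,0,0,0,0,0,0,0],"delta_pos":[[0,0,-0.1],[0,0,-0.4],[0,0,-0.8],[0,0,-1.3],[0,0,-1.8],[0,0,-2],[0,0,-2],[0,0,-2]],"roll":[0,0,0,0,0,0,0,0]}'
python3 - <<'E'
from h import *
s=robot.observe();c=robot.read_camera("wrist");print(s["tool_pos"],s["tool_rot"],s["contact_force"])
sc=robot.read_camera("scene");b=cv2.resize(sc["color"][160:230,240:324],(720,600),interpolation=cv2.INTER_CUBIC)
cv2.imwrite("pics/w5.png",c["color"]);cv2.imwrite("pics/s5.png",b)
E
```

```text
time: 9.42
tool_pos: [0.5979, -0.0746, 0.1431]
tool_rot: [3.141, -0.001, -0.201]
contact_force: [-2.5, 0.7, 9.8]
opening: 0.0004
time: 10.08
tool_pos: [0.5978, -0.0745, 0.192]
tool_rot: [3.141, -0.0, -0.201]
contact_force: [-0.4, 0.3, -0.2]
opening: 0.0005
[ 0.59776562 -0.07452617  0.19201071] [ 3.14147686e+00 -3.92770490e-04 -2.01240435e-01] [-0.39584933  0.27896061 -0.22493798]
```

View pics/w5.png

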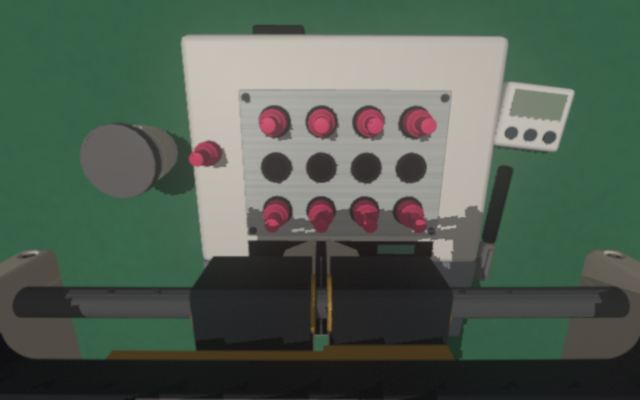

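View pics/s5.png

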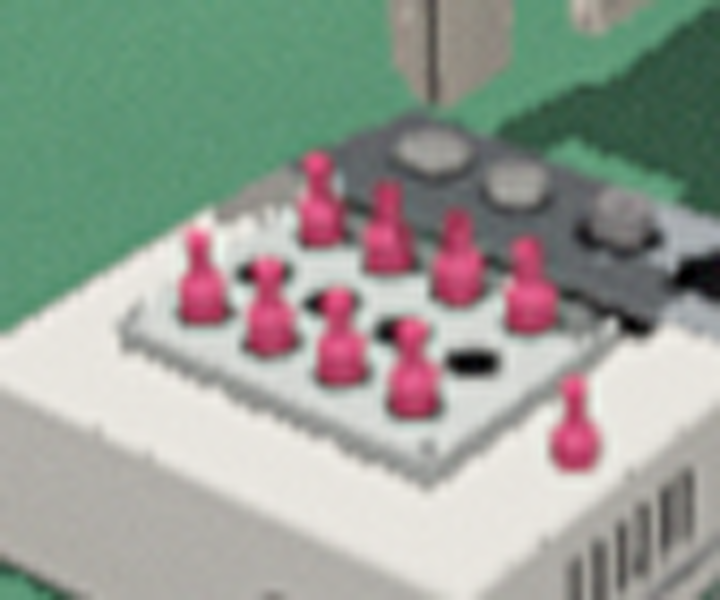

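All eight caps are level in both views (front row tops in the scene crop from (318,165) to (528,250)). Now to the rocker's raised half at about (0.528, -0.007).

```bash
python3 -m crank '{"claw":[0,0,0,0,0,0,0,0],"delta_pos":[[-1,-0.6,0],[-2,-1.3,0],[-3,-1.9,0],[-3.27,-2.08,0],[-3.27,-2.08,0.8],[-3.27,-2.08,1.6],[-3.27,-2.08,2.2],[-3.27,-2.08,2.6]],"roll":[0,0,0,0,0,0,0,0]}'
python3 - <<'E'
from h import *
s=robot.observe();c=robot.read_camera("wrist");print(s["tool_pos"],s["tool_rot"],s["contact_force"])
sc=robot.read_camera("scene");b=cv2.resize(sc["color"][155:225,265:349],(720,600),interpolation=cv2.INTER_CUBIC)
cv2.imwrite("pics/w6.png",c["color"]);cv2.imwrite("pics/s6.png",b)
E
```

```text
time: 10.85
tool_pos: [0.5273, -0.0072, 0.125]
tool_rot: [3.141, 0.003, -0.201]
contact_force: [-0.7, -0.9, -0.8]
opening: 0.0005
[ 0.5272728  -0.00720954  0.12496508] [ 3.14128167e+00  2.58902495e-03 -2.01165186e-01] [-0.72963942 -0.92056818 -0.81021025]
```

View pics/w6.png

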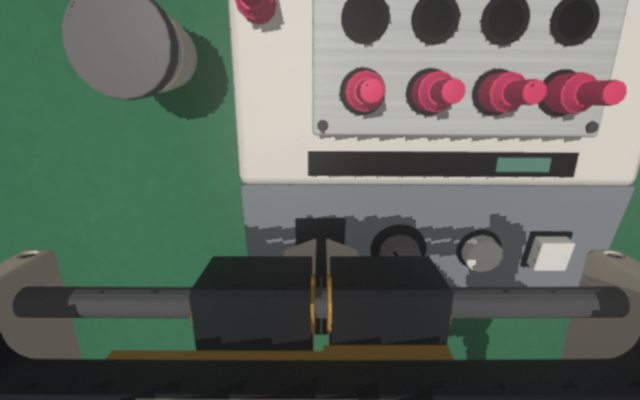

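View pics/s6.png

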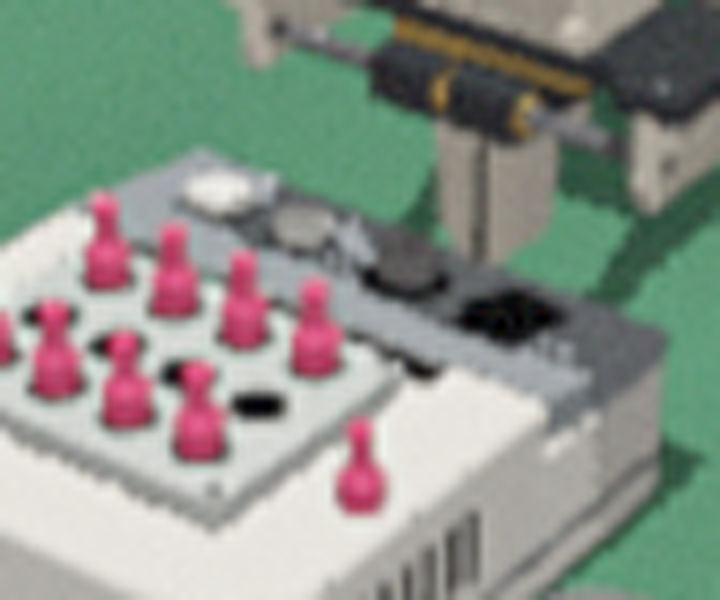

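The rocker spans cols 296-345 in the wrist view, centred on the fingers. I'll check its block-side edge, at row 219.

Run:
```python
from h import *
s=robot.observe();c=robot.read_camera("wrist")
for z in(0.092,0.103):
    p=onz(c,[(320,219)],z,s)[0];print(z,p,(p-s["tool_pos"])@R.from_euler('xyz',s["tool_rot"]).as_matrix())
print(s["tool_pos"])
```

```text
0.092 [ 0.5374243  -0.00885068  0.092     ] [ 0.01064369 -0.00049098  0.03295706]
0.103 [ 0.54139744 -0.00968598  0.103     ] [ 0.01465935 -0.00046353  0.02194083]
[ 0.52702963 -0.00721867  0.12499977]
```

The edge matches the bezel at panel height, so the TCP is about 10 mm from the pivot. Pressing down slowly.

```bash
python3 -m crank '{"claw":[0,0,0,0,0,0,0,0],"delta_pos":[[0.04,0,0.2],[0.04,0,0.4],[0.04,0,0.55],[0.04,0,0.68],[0.04,0,0.78],[0.04,0,0.86],[0.04,0,0.92],[0.04,0,0.96]],"roll":[0,0,0,0,0,0,0,0]}'
python3 -m crank '{"claw":[0,0,0,0,0,0,0,0],"delta_pos":[[0,0,0.03],[0,0,0.05],[0,0,0.07],[0,0,0.09],[0,0,0.1],[0,0,0.1],[0,0,0.1],[0,0,0.1]],"roll":[0,0,0,0,0,0,0,0]}'
```

```text
time: 11.67
tool_pos: [0.529, -0.0074, 0.1028]
tool_rot: [3.142, 0.0, -0.201]
contact_force: [-0.0, -0.8, 1.0]
opening: 0.0007
time: 12.33
tool_pos: [0.53, -0.0076, 0.101]
tool_rot: [-3.142, -0.003, -0.201]
contact_force: [4.0, -0.9, 5.3]
opening: 0.0002
```

```bash
python3 -m crank '{"claw":[0,0,0,0,0,0,0,0],"delta_pos":[[0,0,0.03],[0,0,0.05],[0,0,0.07],[0,0,0.09],[0,0,0.1],[0,0,0.1],[0,0,0.1],[0,0,0.1]],"roll":[0,0,0,0,0,0,0,0]}'
```

```text
time: 13.0
tool_pos: [0.5289, -0.0074, 0.0978]
tool_rot: [3.142, 0.0, -0.201]
contact_force: [3.2, 0.0, 3.5]
opening: 0.0004
```

```bash
python3 -m crank '{"claw":[0,0,0,0,0,0,0,0],"delta_pos":[[0,0,0.02],[0,0,0.04],[0,0,0.05],[0,0,0.06],[0,0,0.06],[0,0,0.06],[0,0,0.06],[0,0,0.06]],"roll":[0,0,0,0,0,0,0,0]}'
```

```text
time: 13.67
tool_pos: [0.5292, -0.0075, 0.0971]
tool_rot: [3.142, -0.001, -0.201]
contact_force: [1.0, -1.2, 8.8]
opening: 0.0006
```

```bash
python3 -m crank '{"claw":[0,0,0,0,0,0,0,0],"delta_pos":[[0,0,0.01],[0,0,0.02],[0,0,0.03],[0,0,0.03],[0,0,0.03],[0,0,0.03],[0,0,0.03],[0,0,0.03]],"roll":[0,0,0,0,0,0,0,0]}'
```

```text
time: 14.33
tool_pos: [0.5293, -0.0075, 0.0969]
tool_rot: [3.141, -0.001, -0.201]
contact_force: [0.4, 0.2, 12.9]
opening: 0.0007
```

Now a firm stop: 12.9 N with almost no further travel. Retracting to check the rocker.

```bash
python3 -m crank '{"claw":[0,0,0,0,0,0,0,0],"delta_pos":[[0,0,-0.2],[0,0,-0.8],[0,0,-1.8],[-0.48,1,-2.8],[-0.48,2,-3.2],[-0.48,3,-3.2],[-0.48,3.92,-3.2],[-0.48,3.92,-3.2]],"roll":[0,0,0,0,0,0,0,0]}'
python3 - <<'E'
from h import *
s=robot.observe();c=robot.read_camera("wrist");print(s["tool_pos"],s["tool_rot"],s["contact_force"])
sc=robot.read_camera("scene");b=cv2.resize(sc["color"][155:225,265:349],(720,600),interpolation=cv2.INTER_CUBIC)
cv2.imwrite("pics/w7.png",c["color"]);cv2.imwrite("pics/s7.png",b)
k=onz(c,[(320,219)],.0988,s)
E
```

```text
time: 15.0
tool_pos: [0.4958, -0.1037, 0.175]
tool_rot: [3.141, 0.003, -0.204]
contact_force: [-0.4, -0.2, -1.2]
opening: 0.0004
[ 0.49582855 -0.10374856  0.17500119] [ 3.14068062  0.00315945 -0.20396132] [-0.42474825 -0.2093714  -1.16509551]
```

View pics/w7.png

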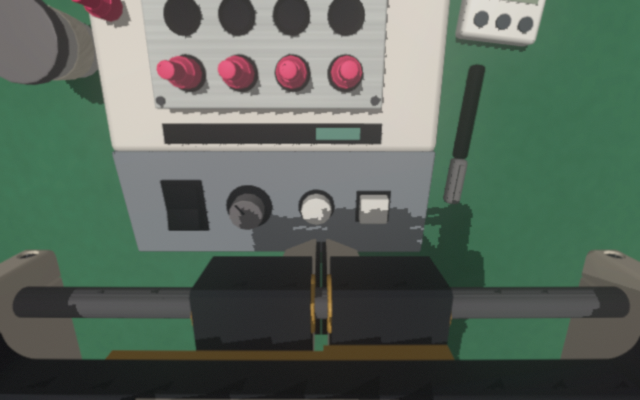

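View pics/s7.png

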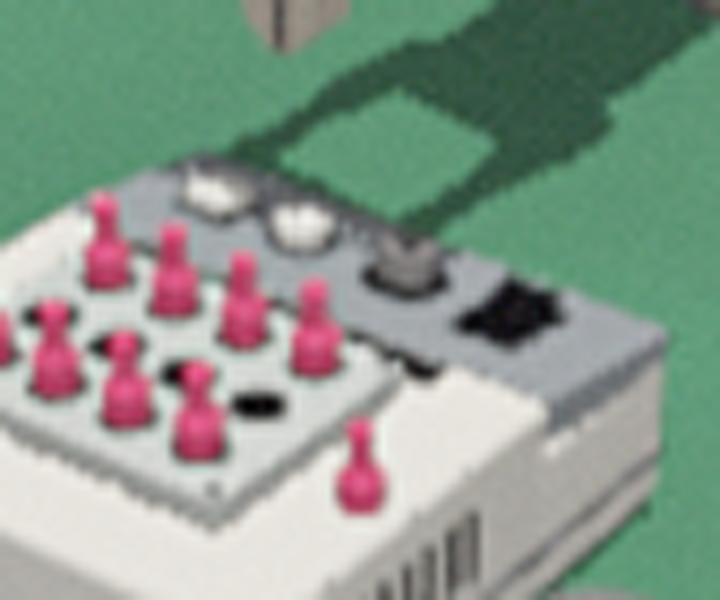

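The rocker's far (panel-edge) half now stands raised: in the scene crop its high end moved to (545,290). The start key shows at (316,208); re-measuring it once settled.

Run:
```python
from h import *
robot.read_camera("top");robot.read_camera("top")
s=robot.observe();c=robot.read_camera("wrist");print(s["tool_pos"],s["tool_rot"],s["contact_force"])
im=c["color"];cv2.imwrite("pics/w8.png",cv2.resize(im[150:250,140:440],None,fx=2.6,fy=2.6,interpolation=cv2.INTER_CUBIC))
g=im.min(2);m=np.zeros_like(g);m[180:232,295:338]=(g[180:232,295:338]>118)*255
n,l,st,ce=cv2.connectedComponentsWithStats(m);i=1+np.argmax(st[1:,4]);print(ce[i],st[i])
p=onz(c,[ce[i]],.0988,s)[0];print(p,(p-s["tool_pos"])@R.from_euler('xyz',s["tool_rot"]).as_matrix()/0.025)
```

```text
[ 0.49703721 -0.10017406  0.1749818 ] [-3.14097421e+00  2.32548421e-03 -2.01004965e-01] [-0.56936604  0.57621935  0.16943056]
[310.73002755 191.00688705] [295 180  43  37 726]
[ 0.51399438 -0.09628371  0.0988    ] [ 0.64064629 -0.28601976  3.0459678 ]
```

View pics/w8.png

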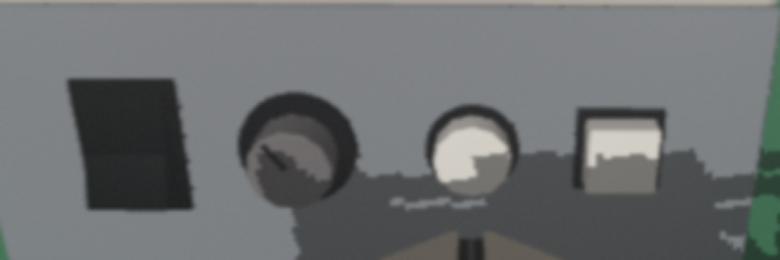

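The mask took in the panel. The key's top face centre reads by eye at zoomed (473,160), so about (321.9,211.5).

Run:
```python
from h import *
s=robot.observe();c=robot.read_camera("wrist")
p=onz(c,[(321.5,211.2)],.0988,s)[0];print(p,(p-s["tool_pos"])@R.from_euler('xyz',s["tool_rot"]).as_matrix()/0.025)
print(s["tool_pos"])
```

```text
[ 0.49785952 -0.10061392  0.0988    ] [0.03312585 0.01977652 3.05317324]
[ 0.49727079 -0.10002723  0.1751309 ]
```

Centred to within 1 mm. Descending to press.

```bash
python3 -m crank '{"claw":[0,0,0,0,0,0,0,0],"delta_pos":[[0.02,0.02,0.6],[0.02,0.02,1.3],[0.02,0.02,1.9],[0.02,0.02,2.3],[0.02,0.02,2.6],[0.02,0.02,2.76],[0.02,0.02,2.8],[0.02,0.02,2.8]],"roll":[0,0,0,0,0,0,0,0]}'
python3 -m crank '{"claw":[0,0,0,0,0,0,0,0],"delta_pos":[[0,0,0.06],[0,0,0.12],[0,0,0.18],[0,0,0.24],[0,0,0.3],[0,0,0.34],[0,0,0.36],[0,0,0.36]],"roll":[0,0,0,0,0,0,0,0]}'
```

```text
time: 15.97
tool_pos: [0.4983, -0.1016, 0.1059]
tool_rot: [3.141, -0.0, -0.201]
contact_force: [0.0, -0.2, -1.0]
opening: 0.0002
time: 16.63
tool_pos: [0.4986, -0.1018, 0.097]
tool_rot: [3.141, -0.001, -0.201]
contact_force: [1.6, 0.0, 4.2]
opening: 0.0002
```

```bash
python3 -m crank '{"claw":[0,0,0,0,0,0,0,0],"delta_pos":[[0,0,0.04],[0,0,0.08],[0,0,0.1],[0,0,0.12],[0,0,0.12],[0,0,0.12],[0,0,0.12],[0,0,0.12]],"roll":[0,0,0,0,0,0,0,0]}'
```

```text
time: 17.3
tool_pos: [0.499, -0.1019, 0.0943]
tool_rot: [3.141, -0.002, -0.201]
contact_force: [2.6, -0.5, 6.5]
opening: 0.0004
```

```bash
python3 -m crank '{"claw":[0,0,0,0,0,0,0,0],"delta_pos":[[0,0,0.02],[0,0,0.03],[0,0,0.04],[0,0,0.05],[0,0,0.05],[0,0,0.05],[0,0,0.05],[0,0,0.05]],"roll":[0,0,0,0,0,0,0,0]}'
```

```text
time: 17.97
tool_pos: [0.4991, -0.102, 0.094]
tool_rot: [3.141, -0.003, -0.201]
contact_force: [-0.1, 0.8, 14.8]
opening: 0.0004
```

Stop reached: 14.8 N with only 0.3 mm of further travel. Releasing and checking.

```bash
python3 -m crank '{"claw":[0,0,0,0,0,0,0,0],"delta_pos":[[0,0,0],[0,0,-0.2],[0,0,-0.6],[0,0,-1.4],[0,0,-2.4],[0,0,-3.6],[0,0,-5],[0,0,-5]],"roll":[0,0,0,0,0,0,0,0]}'
python3 -m crank '{"claw":[0,0,0,0,0,0,0,0],"delta_pos":[[-0.6,0,-1],[-1.2,0,-2],[-1.8,0,-3],[-2.4,0,-4],[-3,0,-5],[-3,0,-6],[-3,0,-6],[-3,0,-6]],"roll":[0,0,0,0,0,0,0,0]}'
python3 - <<'E'
from h import *
s=robot.observe();c=robot.read_camera("wrist");print(s["tool_pos"],s["contact_force"])
sc=robot.read_camera("scene");b=cv2.resize(sc["color"][155:225,257:341],(720,600),interpolation=cv2.INTER_CUBIC)
cv2.imwrite("pics/w9.png",cv2.resize(c["color"][0:250,140:520],None,fx=2,fy=2));cv2.imwrite("pics/s9.png",b)
E
```

```text
time: 18.63
tool_pos: [0.5, -0.1023, 0.2234]
tool_rot: [3.14, -0.009, -0.201]
contact_force: [-0.4, -0.4, 0.0]
opening: 0.0003
time: 19.3
tool_pos: [0.4243, -0.0866, 0.368]
tool_rot: [3.141, -0.001, -0.201]
contact_force: [0.5, -0.5, -1.0]
opening: 0.0006
[ 0.42428277 -0.08656884  0.36803729] [ 0.52992744 -0.50725714 -0.9630365 ]
```

View pics/w9.png

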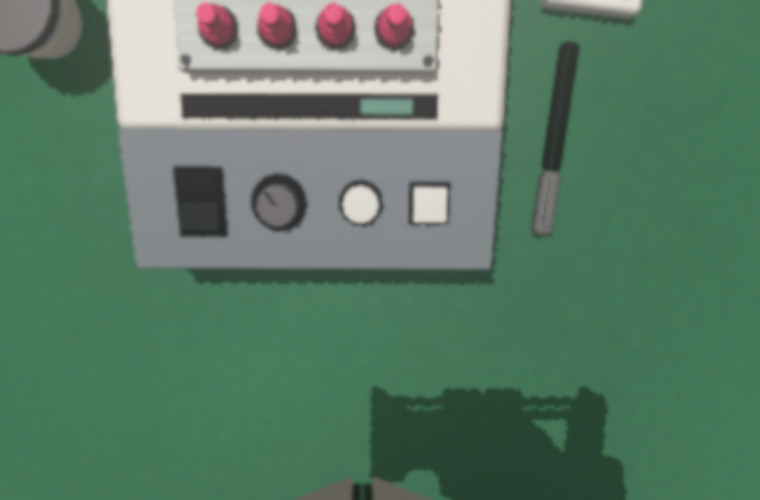

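View pics/s9.png

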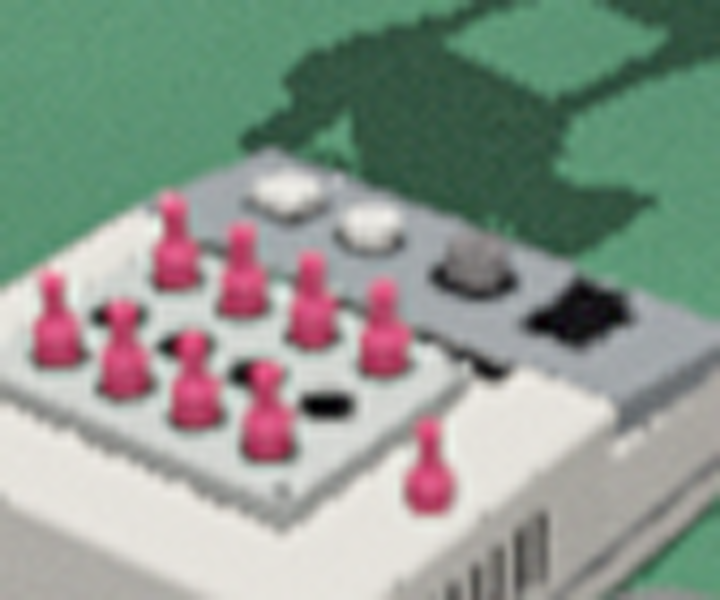

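All caps are level, the start key has sprung back, the rocker is tipped over and the stop key is untouched. The spare cap and marker haven't moved. Handing in.

```bash
python3 -c "
from cell import robot
print(robot.hand_in(), robot.observe()['time'])"
```

```text
the job is handed in; nothing more can be done
the job is handed in; nothing more can be done
```

The mixer job is done in the order you asked, with shut fingertips only, and handed in at about 19.4 s of the 51 s.

| Step | Final reading | Check |
|---|---|---|
| Rear tube tapped down | 10.8 N at z = 0.143 m | All four rear caps level |
| Front tube tapped down | 9.8 N at z = 0.143 m | All four front caps level |
| Rocker pressed | 12.9 N, fingertip sank about 5.5 mm to a firm stop | Panel-side half now stands raised |
| Start key pressed | 14.8 N, went about 5–6 mm to its stop | Key is back up |

In the last pictures, taken with the arm clear, the stop key, spare cap and marker look undisturbed. I did not specifically recheck the other bystanders; the arm went nowhere near them.

- **Readings that disagreed:** the front tube first read only 3.1 N at 0.144 m, so I pressed it about 2 mm further until it stopped. One automatic outline of the start key was wrong, so I read its centre from the picture by eye; it matched the earlier measurement to within 1 mm.
- **Not measured directly:** that the rocker and start key went fully home rests on the forces, fingertip heights and pictures.

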